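Clear the analyser lid and load a specimen pot

TASK

Somebody has left the amber bottle on the lid of the bench analyser. Move it to the green mat and stand it there upright with its whole base on the mat, then swing the analyser's lid up and back past upright so that it stays open, and stand the yellow-capped specimen pot upright on the floor of the open sample chamber. Set the bottle and the pot down without tipping or dropping them, and leave the canister, the wash bottle and the steel dish as they are.

Things in the scene. Friction and masses are not known exactly. Their poses are not given: they have to be found in the camera images.
- analyser: Pale bench analyser, fixed. Origin: centre of the underside of its open-topped sample chamber; x points from the lid's handle side to its hinge side, z up. Chamber outside 150 (x) by 180 (y) by 85 high, walls and floor 6 thick, inside 138 by 168. A control panel block 75 wide, as deep and high, with screen and coloured buttons, adjoins it on the -y side (y = -91 to -166). (Sizes in mm.)
- analyser_in (a point): Centre of the sample chamber's inner floor, 6 above the table; axes as the analyser's. The lid covers it until opened. (Sizes in mm.)
- lid (a joint): Lid of the sample chamber, 150 (x) by 180 (y) by 12 thick, on top of the chamber walls (its top is 97.5 above the table), hinged along the chamber's far (+x) upper edge. Value in rad: 0 closed, 1.57 upright, 1.85 fully back at its stop. The hinge is stiff, so it stays where it is left. (Sizes in mm.)
- lid_hinge (a point): Middle of the lid's hinge line, 75 ahead (+x) of the analyser's origin and 85.5 above its underside; it turns with the lid, its y axis lies along the hinge. (Sizes in mm.)
- lid_handle (a point): Middle of the grey bar handle that stands out from the lid's front edge: a round bar 11 in diameter, 90 long, parallel to the hinge (analyser y), its axis 35 out from the front edge on two posts (38 either side of the middle), at mid-thickness of the lid (closed: 185 before the hinge line, 91.5 above the table). Moves with the lid; axes as the lid's. (Sizes in mm.)
- amber_bottle: Closed red-brown bottle with a paper label, standing on the lid: body 56 in diameter and straight up to 88, shoulder to 101, orange-brown cap 30 in diameter, total height 120. About 0.2 kg. Origin: centre of its underside, z up its axis. (Sizes in mm.)
- mat: Flat square green mat, 150 by 150 by 4 thick, fixed on the table. Origin: centre of its underside; its top is 4 above the table. (Sizes in mm.)
- pot: Specimen pot standing on the table: white tapered body 52 to 54 in diameter and 46 high, under a yellow screw cap 58 in diameter and 26 high (46 to 72 above its underside). About 0.13 kg. Origin: centre of its underside, z up its axis. (Sizes in mm.)
- canister: Bystander: lidded stainless canister, 84 in diameter, 126 high with its knob. Origin: centre of its underside. (Sizes in mm.)
- wash_bottle: Bystander: pale blue bottle with a blue nozzle cap, 64 in diameter, 190 high. Origin: centre of its underside. (Sizes in mm.)
- dish: Bystander: shallow steel dish, 70 (x) by 150 (y) by 28 high, beyond the analyser. Origin: centre of its underside. (Sizes in mm.)
There are look-alikes about, which are no part of the job. Of the things that look like the amber_bottle, the smallest one is meant. Of the things that look like the pot, take the one that is farthest to the robot's right at the start.

How it is judged:
By the outcome, as a careful person would: the job done as asked, in the order asked, and still so for the second after the job is handed in, with the robot touching nothing.
It also fails if it takes over 70 s, if anything falls off the work surface, if the arm or the gripper's body presses on something with over 40 N, if the wrist force passes 120 N, or if a joint passes its speed limit or range.

ROBOT

A 6-joint arm with a two-finger parallel gripper is mounted at the origin on the work surface. World frame = base frame: x ahead of the robot, y to its left, z up, the work surface at z = 0. Lengths are in m, angles in rad, forces in N, time in s.
With the tool pointing down it reaches from about 0.3 to 0.775 m from the base axis. Payload 14.6 kg.
Tool frame: the origin (TCP) lies on the front face of the gripper's body, between the roots of the fingers; the fingertips stand 73 mm ahead of it and the grasp point (between the pads) lies 54 mm ahead of it; z points along the fingers, y is the line along which they close (so a half turn about z gives the same grasp; the last joint's range is limited). The gripper opens to 85 mm and grips with 20 to 120 N. Pads are 22 mm wide; open, the fingers measure 114 mm over their backs; the gripper's body (76 mm by 85 mm) begins 54 mm behind the grasp point. The pads swing forward as they close: fully open they stand 13 mm farther back than shut.
Start: joints at [-1.36, 0.3, 1.521, -0, 1.321, -0.067], TCP at [0.151, -0.529, 0.304] pointing down, gripper open.
Joint ranges: [-3.03, 3.03], [-0.79, 2.21], [0.23, 2.52], [-1.04, 4.18], [0, 3.07], [-2.55, 2.55]. Speed limits (rad/s): [2.22, 2.22, 2.57, 3.14, 3.14, 3.14].

INTERFACE

Orientations are given as [roll, pitch, yaw] about the fixed x, y, z axes, in that order (R = Rz(yaw) Ry(pitch) Rx(roll)).
In Python, from plant import r gives the robot as it stands.
- The arm moves only by the tool apply_moves, never from a script. Its argument "targets" is a list of rows, each a list of 3 entries, a list of its own where there are three numbers: the turn, a rotation vector about the world's x, y, z each as a share of pi rad, from -1 to 1, then the shift along the world's x, y, z each as a share of 0.1 m, from -1 to 1, then the opening, from 0 (shut) to 1 (fully open). In form: [[[wx, wy, wz], [tx, ty, tz], grip], ...]. A call has 1 to 8 rows; each row is the pose to reach, as a shift and turn from the pose commanded when the call began, turning the shorter way round; what a row does not reach only later rows make up. A row lasts 1/8 s, in which the tool goes at most 62.5 mm and 10.7 degrees, less where a joint would pass 70% of its speed; a pose out of reach is approached as far as the arm can. A call with a number of a shift or a turn outside -1 to 1 is refused whole. A call with a gripper value outside its range is refused whole. The fingers move at their own pace and stop on an object; "squeeze" is the grip in N (left out, the last holds). Time passes only in rows, so rows that repeat a pose let the fingers close. It gives the time, the measured TCP pose, the force, the opening and the grip force at its end, in the units of the state.
- r.read_state(): the state, without advancing time (a new reading comes with each control period).
- r.read_camera(name): name is "side" or "top"; returns a dict with "img" (420x560x3 uint8, red, green, blue), "camera_matrix" (3x3 intrinsics, pixels), "pose" (4x4, takes a point from camera to world coordinates). Camera axes: x right, y up, looking along -z (the intrinsics and any distortion apply to the point x, -y, -z); pixel columns grow to the right and rows downward; lengths in m; the calibration is good to about 2 mm. A picture is of the moment at which its call begins. There is no depth.
- r.hand_in(): hands the job in; it is judged then, once.
Trained networks look in a picture, given as the dict that the camera call returned (one of the last four; its "shot" number tells which), for a name from the list of things; names that differ only in an ending like _2 or _b are one class to them, and where a whole thing is asked for, a point or a joint stands for the part that bears it (a point fixed in the world has none). Each returns a list of dicts, best first, with "score" (0 to 1); they miss things now and then, are a little off and sometimes report something else, mostly with a low value. They report only what shows in the picture. A call takes as long as a camera call. They do not tell look-alikes from the thing itself.
- r.boxes_of(query, picture): "location" ([column, row] in pixels, amid what is visible of it).
- r.pinpoint(query, picture): "location" ([column, row] in pixels: a listed point, or the origin of a listed thing).
The state is a dict: "time": time; "joint_positions": joint angles; "joint_vel": joint speeds; "joint_torque": joint torques, N m; "tool_pos": TCP position; "tcp_rot": TCP orientation; "ft_force": force on the tool from outside, world axes, zero at the start; "wrist_torque": the same for the moment, N m; "finger_gap": finger opening in m; "gripper_force": force on a finger pad.
Only numpy, scipy, OpenCV 4.12 (cv2) and the standard library are available. Lean on these libraries where they do the work, as an engineer would, in place of code of your own. Each camera call takes 0.05 s, during which the arm holds its last target. There are 200 camera calls.

## Working session

There is one attempt and no reset: what is moved stays moved. The work goes in short steps, Python scripts to look and compute and a tool call to move; the robot and the scene stay as the last step left them, time stands still between calls to the robot, and variables do not carry over. Pictures are saved under pics/ and viewed, at most 10 in all, crops included, and the job is handed in when it is done.

Besides the shell and the picture viewer there is one more tool, called after "Emit:" as name([rows], argument=value, ...), one row to a line, values as JSON. apply_moves: Moves the arm, as the interface text tells. Shift numbers are shares of 0.1 m and turn numbers shares of pi rad, none past 1 either way. Its arguments: {"type":"object","properties":{"targets":{"type":"array"},"squeeze":{"type":"number"}},"required":["targets"]}

```bash
mkdir -p pics; ls
cat > h.py <<'E'
import numpy as np, cv2
from plant import r
def snap(n,f=None):
    p=r.read_camera(n)
    if f: cv2.imwrite('pics/'+f,p['img'][:,:,::-1])
    return p
def ray(p,px):
    K=np.array(p['camera_matrix']);T=np.array(p['pose'])
    d=np.linalg.inv(K)@[px[0],px[1],1.0]; d=np.array([d[0],-d[1],-d[2]])
    return T[:3,3],T[:3,:3]@(d/np.linalg.norm(d))
def atz(p,px,z):
    o,d=ray(p,px); return o+d*(z-o[2])/d[2]
def tri(a,pa,b,pb):
    o1,d1=ray(a,pa);o2,d2=ray(b,pb)
    s=np.linalg.lstsq(np.c_[d1,-d2],o2-o1,rcond=None)[0]
    x,y=o1+d1*s[0],o2+d2*s[1]; return (x+y)/2,np.linalg.norm(x-y)
def proj(p,X):
    K=np.array(p['camera_matrix']);T=np.array(p['pose'])
    c=T[:3,:3].T@(np.array(X)-T[:3,3]); u=K@[c[0],-c[1],-c[2]]; return u[:2]/u[2]
E
python3 - <<'E'
from h import *
np.set_printoptions(precision=3,suppress=True)
s=snap('side','s0.png');t=snap('top','t0.png')
for n,p in(('side',s),('top',t)):
    print(n,[k for k in p if k!='img'],np.array(p['pose']).tolist(),p['camera_matrix'])
    for q in['amber_bottle','pot','mat','lid_handle','lid_hinge','analyser','analyser_in','canister','wash_bottle','dish']:
        print(q,[(np.round(d['location']).tolist(),round(d['score'],2),atz(p,d['location'],0).round(3).tolist()) for d in r.pinpoint(q,p)])
print(r.read_state())
E
```

```text
pics
side ['camera_matrix', 'pose', 'shot'] [[-0.9962857662490817, 0.020564457750681102, -0.08361683470988766, 0.40540930197969716], [-0.08249159481239761, -0.5064221097961494, 0.8583308123881632, 1.202981716086279], [-0.024694306120793017, 0.8620404571637212, 0.506237534620039, 0.8155390636304362], [0.0, 0.0, 0.0, 1.0]] [[545.422   0.    286.923]
 [  0.    545.422 211.108]
 [  0.      0.      1.   ]]
amber_bottle [([294.0, 222.0], 0.8, [0.515, -0.121, 0.0]), ([335.0, 284.0], 0.63, [0.397, 0.161, 0.0]), ([335.0, 221.0], 0.61, [0.399, -0.13, 0.0])]
pot [([368.0, 213.0], 0.8, [0.302, -0.179, 0.0]), ([295.0, 220.0], 0.57, [0.514, -0.131, 0.0]), ([324.0, 198.0], 0.48, [0.434, -0.266, 0.0])]
mat [([282.0, 320.0], 0.9, [0.512, 0.294, 0.0])]
lid_handle [([325.0, 216.0], 0.75, [0.426, -0.159, 0.0])]
lid_hinge [([252.0, 219.0], 0.89, [0.639, -0.132, 0.0]), ([186.0, 264.0], 0.67, [0.775, 0.096, 0.0])]
analyser [([280.0, 247.0], 0.82, [0.544, 0.007, 0.0])]
analyser_in []
canister [([187.0, 329.0], 0.77, [0.716, 0.333, -0.0])]
wash_bottle [([240.0, 186.0], 0.86, [0.706, -0.335, -0.0])]
dish [([1
[... 992 characters left out ...]
6, 0.096, 0.0])]
canister [([124.0, 136.0], 0.95, [0.716, 0.328, 0.0])]
wash_bottle [([403.0, 141.0], 0.56, [0.711, -0.338, 0.0]), ([122.0, 134.0], 0.3, [0.72, 0.332, 0.0])]
dish [([223.0, 113.0], 0.57, [0.775, 0.095, 0.0])]
{'time': 1.1, 'joint_positions': array([-1.36 ,  0.3  ,  1.521, -0.   ,  1.321, -0.067]), 'joint_vel': array([-0.001, -0.001, -0.   , -0.001, -0.002, -0.001]), 'joint_torque': array([  0.004, -54.335, -36.198,   0.   ,   0.001,  -0.   ]), 'tool_pos': array([ 0.151, -0.529,  0.304]), 'tcp_rot': array([3.142, 0.   , 0.278]), 'ft_force': array([ 0.012,  0.655, -0.354]), 'wrist_torque': array([-0.012,  0.043,  0.019]), 'gripper_force': 0.0, 'finger_gap': 0.08546982551666694}
```

View pics/s0.png

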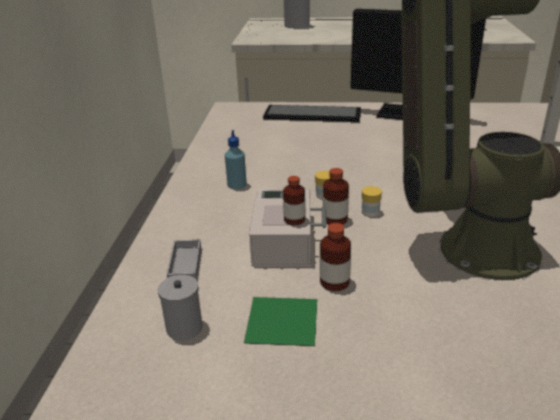

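View pics/t0.png

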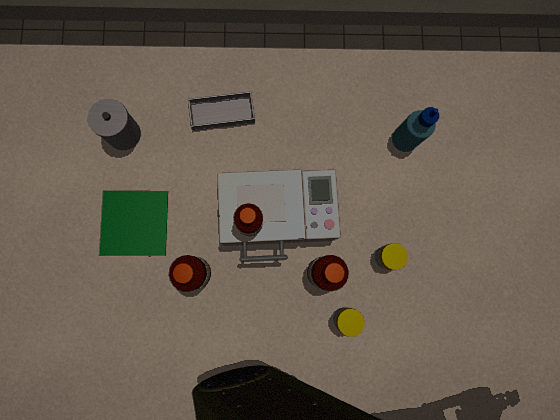

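Side: lid bottle at (294,205), two larger amber bottles at (335,200) and (335,260), pots at (371,200) and (323,185). Top: lid bottle at (248,216); larger bottles at (188,273) and (330,272); pots at (395,256) and (350,322); mat at (134,224); handle at (264,258).
Candidates for the bottle, in top pixels: (248,216), (188,273), (330,272). I choose (248,216), the smallest and on the lid. Candidates for the pot: (395,256), (350,322). I choose (395,256), the one farthest right (lowest y). Next is a close crop to check both choices.

Run:
```python
import cv2
t=cv2.imread('pics/t0.png');s=cv2.imread('pics/s0.png')
cv2.imwrite('pics/tc.png',cv2.resize(t[155:290,205:415],None,fx=3.8,fy=3.8,interpolation=cv2.INTER_CUBIC))
cv2.imwrite('pics/sc.png',cv2.resize(s[160:310,240:390],None,fx=4,fy=4,interpolation=cv2.INTER_CUBIC))
```

```text
(no output)
```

View pics/tc.png

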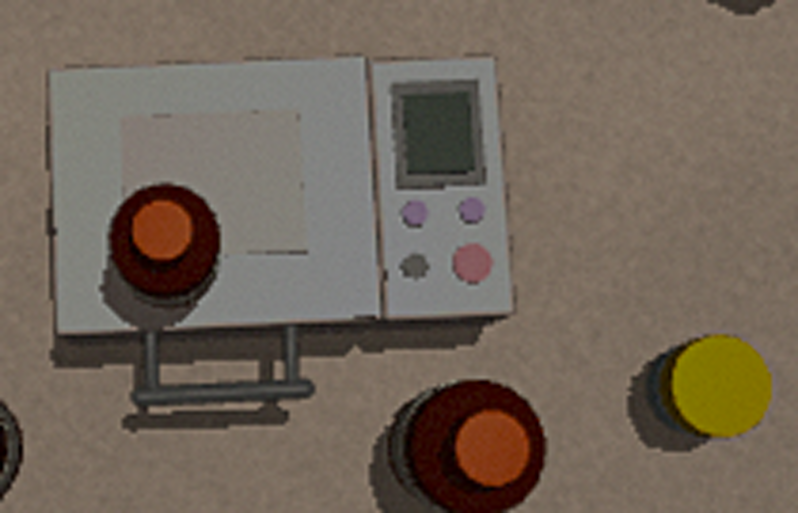

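View pics/sc.png

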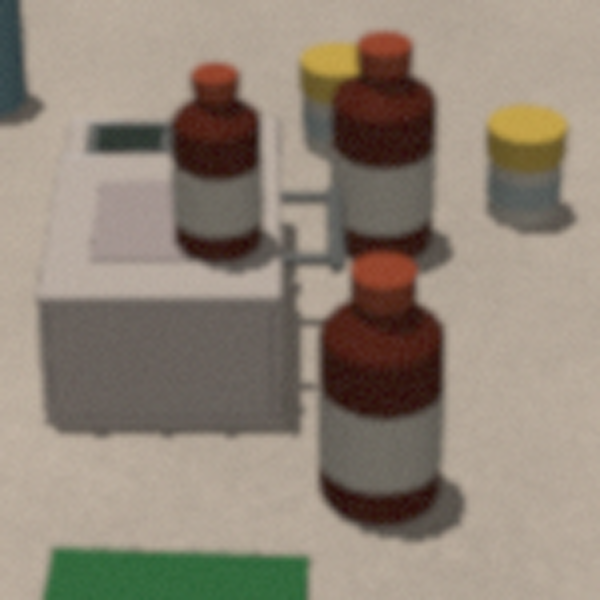

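Crop shows the lid bottle (smallest, cap at crop (162,229)) and the right pot (crop (722,386)); both choices are confirmed. I read the lid corners and bar ends from the same crop.

Run:
```python
from h import *
np.set_printoptions(precision=4,suppress=True)
s=snap('side');t=snap('top')
T=lambda x,y:(x/3.8+205-.4,y/3.8+155-.4)
S=lambda x,y:(x/4+240-.4,y/4+160-.4)
for n,a,b in[('capB',(162,229),(215,73)),('lidBL',(58,335),(283,298)),('lidTL',(50,70),(40,298)),('pot',(722,386),(337,58)),('barL',(133,398),(335,268)),('bigR',(493,446),(385,43))]:
    print(n,*tri(t,T(*a),s,S(*b)))
C=[atz(t,T(*q),.0975)[:2] for q in[(50,70),(365,57),(380,318),(58,335)]]
print(C,np.mean(C,0)); m=(C[0]-C[3])+(C[1]-C[2]);m2=(C[0]-C[1])+(C[3]-C[2])
print('yaw',np.arctan2(m[1],m[0]),np.arctan2(-m2[0],m2[1]),[np.linalg.norm(C[i]-C[(i+1)%4]) for i in range(4)])
h=[atz(t,T(*q),.097)[:2] for q in[(133,398),(313,387)]];print('bar',h,np.mean(h,0),np.linalg.norm(h[0]-h[1]))
print('cap .2175',atz(t,T(162,229),.2175),'pot .072',atz(t,T(722,386),.072))
img=t['img'].astype(int);g=((img[...,1]>img[...,0]+30)&(img[...,1]>img[...,2]+20)).astype(np.uint8)
c=max(cv2.findContours(g,0,2)[0],key=cv2.contourArea);print('mat',[atz(t,q,.004)[:2].round(3).tolist() for q in cv2.boxPoints(cv2.minAreaRect(c))])
```

```text
capB [0.5014 0.0278 0.2162] 0.0010833489060508607
lidBL [0.4584 0.0876 0.0941] 0.00016764926731874293
lidTL [0.6064 0.0949 0.0945] 0.00033373966534761635
pot [ 0.4333 -0.284   0.0716] 0.0023140790169056003
barL [0.4261 0.0464 0.0906] 0.0035765001374678486
bigR [ 0.3989 -0.1391  0.156 ] 0.0005199922603501609
[array([0.6056, 0.0945]), array([ 0.6144, -0.0816]), array([ 0.4679, -0.0885]), array([0.458 , 0.0872])] [0.5365 0.0029]
yaw 0.04823843761245458 0.052855162910236196 [np.float64(0.17634512225233265), np.float64(0.1466676716463122), np.float64(0.1759950072843387), np.float64(0.14770336356819294)]
bar [array([0.4241, 0.0461]), array([ 0.4302, -0.0516])] [ 0.4272 -0.0027] 0.09788933071351699
cap .2175 [0.5007 0.0278 0.2175] pot .072 [ 0.4321 -0.2838  0.072 ]
mat [[0.583, 0.376], [0.584, 0.22], [0.436, 0.215], [0.436, 0.367]]
```

Emit:
apply_moves([
  [[0,0,-0.036],[0.3,0.45,0.2],1],
  [[0,0,-0.073],[0.58,0.93,0.4],1],
  [[0,0,-0.073],[0.58,0.93,0.4],1],
], squeeze=40)

```text
time: 1.58
tool_pos: [0.2102, -0.4342, 0.3458]
tcp_rot: [3.138, -0.001, 0.05]
ft_force: [0.7, -0.2, 0.6]
finger_gap: 0.0852
gripper_force: 0.0
```

Emit:
apply_moves([
  [[0,0,0],[0.3,0.46,0],1],
  [[0,0,0],[0.58,0.93,0],1],
])

```text
time: 1.82
tool_pos: [0.267, -0.3423, 0.3434]
tcp_rot: [-3.141, 0.0, 0.048]
ft_force: [1.9, -0.7, -0.7]
finger_gap: 0.0855
gripper_force: 0.0
```

Emit:
apply_moves([
  [[0,0,0],[0.3,0.46,0],1],
  [[0,0,0],[0.58,0.93,0],1],
])

```text
time: 2.08
tool_pos: [0.3254, -0.249, 0.3437]
tcp_rot: [-3.142, 0.0, 0.049]
ft_force: [-0.3, -0.1, -0.3]
finger_gap: 0.0858
gripper_force: 0.0
```

Emit:
apply_moves([
  [[0,0,0],[0.3,0.46,0],1],
  [[0,0,0],[0.58,0.93,0],1],
])

```text
time: 2.33
tool_pos: [0.3836, -0.1559, 0.3437]
tcp_rot: [3.141, -0.0, 0.049]
ft_force: [1.2, -0.3, 0.8]
finger_gap: 0.0856
gripper_force: 0.0
```

Emit:
apply_moves([
  [[0,0,0],[0.3,0.46,0],1],
  [[0,0,0],[0.58,0.93,0],1],
])

```text
time: 2.58
tool_pos: [0.4418, -0.0628, 0.3436]
tcp_rot: [3.141, 0.0, 0.049]
ft_force: [0.4, -0.6, 0.2]
finger_gap: 0.0854
gripper_force: 0.0
```

Emit:
apply_moves([
  [[0,0,0],[0.3,0.46,0],1],
  [[0,0,0],[0.58,0.93,0],1],
  [[0,0,0],[0.58,0.93,0],1],
])

```text
time: 2.95
tool_pos: [0.5, 0.031, 0.3428]
tcp_rot: [-3.141, 0.001, 0.053]
ft_force: [-0.6, -0.4, 0.3]
finger_gap: 0.0855
gripper_force: 0.0
```

Emit:
apply_moves([
  [[0,0,0],[0.02,-0.02,-0.3],1],
  [[0,0,0],[0.02,-0.02,-0.6],1],
  [[0,0,0],[0.02,-0.02,-0.9],1],
  [[0,0,0],[0.02,-0.02,-0.9],1],
])

```text
time: 3.45
tool_pos: [0.5002, 0.0261, 0.2522]
tcp_rot: [-3.141, 0.004, 0.048]
ft_force: [-0.1, 0.3, 0.7]
finger_gap: 0.0857
gripper_force: 0.0
```

Emit:
apply_moves([
  [[0,0,0],[0,0,-0.14],1],
  [[0,0,0],[0,0,-0.27],1],
  [[0,0,0],[0,0,-0.27],0.5],
  [[0,0,0],[0,0,-0.27],0.5],
  [[0,0,0],[0,0,-0.27],0.5],
  [[0,0,0],[0,0,-0.27],0.5],
  [[0,0,0],[0,0,-0.27],0.5],
  [[0,0,0],[0,0,-0.27],0.5],
])

```text
time: 4.45
tool_pos: [0.501, 0.0271, 0.2274]
tcp_rot: [3.142, -0.001, 0.049]
ft_force: [-1.3, 1.2, 6.9]
finger_gap: 0.055
gripper_force: 42.9
```

Emit:
apply_moves([
  [[0,0,0],[0,0,0.05],0.4],
  [[0,0,0],[0,0,0.2],0.4],
  [[0,0,0],[0,0,0.45],0.4],
  [[0,0,0],[0,0,0.7],0.4],
  [[0,0,0],[0,0,0.7],0.4],
])

```text
time: 5.08
tool_pos: [0.5012, 0.0271, 0.2989]
tcp_rot: [3.141, -0.004, 0.048]
ft_force: [0.1, -0.8, -2.2]
finger_gap: 0.055
gripper_force: 42.9
```

Run:
```python
from h import *
s=snap('side');t=snap('top')
a=np.hstack([s['img'][130:330,190:390],t['img'][130:330,180:380]])[:,:,::-1]
cv2.imwrite('pics/g1.png',cv2.resize(a,None,fx=2,fy=2))
```

```text
(no output)
```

View pics/g1.png

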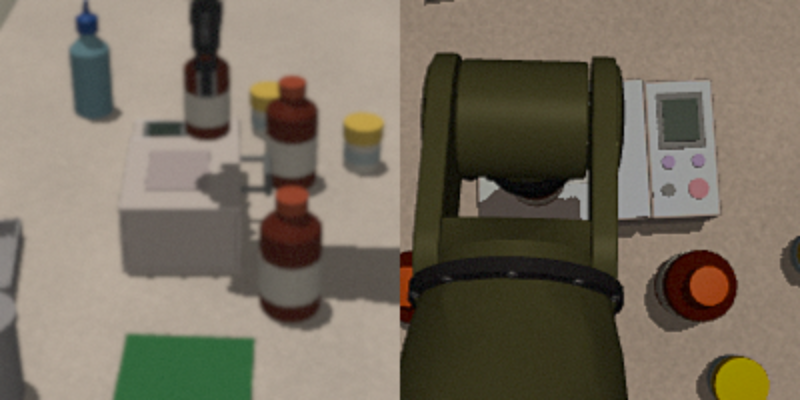

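The picture shows the bottle lifted and upright in the fingers (crop (207,95)), so I carry it to the mat.

Emit:
apply_moves([
  [[0,0,0],[0.01,0.25,0],0.4],
  [[0,0,0],[0.02,0.55,0],0.4],
  [[0,0,0],[0.03,0.89,0],0.4],
])

```text
time: 5.55
tool_pos: [0.5035, 0.1168, 0.2956]
tcp_rot: [3.141, 0.002, 0.048]
ft_force: [0.1, 0.2, -2.2]
finger_gap: 0.0546
gripper_force: 42.9
```

Emit:
apply_moves([
  [[0,0,0],[0.01,0.4,0],0.4],
  [[0,0,0],[0.03,0.89,0],0.4],
])

```text
time: 5.8
tool_pos: [0.5066, 0.206, 0.2956]
tcp_rot: [3.141, 0.002, 0.048]
ft_force: [0.8, -0.4, -2.3]
finger_gap: 0.0548
gripper_force: 42.9
```

Emit:
apply_moves([
  [[0,0,0],[0.01,0.4,0],0.4],
  [[0,0,0],[0.03,0.7,0],0.4],
  [[0,0,0],[0.03,0.89,0],0.4],
  [[0,0,0],[0.03,0.89,0],0.4],
])

```text
time: 6.3
tool_pos: [0.5096, 0.2946, 0.2959]
tcp_rot: [3.141, 0.001, 0.05]
ft_force: [-0.4, 0.3, -1.7]
finger_gap: 0.0549
gripper_force: 42.9
```

Emit:
apply_moves([
  [[0,0,0],[0,0,-0.25],0.4],
  [[0,0,0],[0,0,-0.6],0.4],
  [[0,0,0],[0,0,-0.9],0.4],
  [[0,0,0],[0,0,-0.98],0.4],
  [[0,0,0],[0,0,-0.98],0.4],
])

```text
time: 6.92
tool_pos: [0.5101, 0.2936, 0.1993]
tcp_rot: [3.142, -0.0, 0.048]
ft_force: [1.1, 0.5, -1.3]
finger_gap: 0.0548
gripper_force: 43.1
```

Emit:
apply_moves([
  [[0,0,0],[0,0,-0.25],0.4],
  [[0,0,0],[0,0,-0.48],0.4],
  [[0,0,0],[0,0,-0.58],0.4],
  [[0,0,0],[0,0,-0.61],0.4],
  [[0,0,0],[0,0,-0.63],0.4],
  [[0,0,0],[0,0,-0.63],0.4],
])

```text
time: 7.68
tool_pos: [0.51, 0.2942, 0.1365]
tcp_rot: [-3.141, -0.001, 0.048]
ft_force: [0.3, -0.1, -1.6]
finger_gap: 0.0549
gripper_force: 43.1
```

Emit:
apply_moves([
  [[0,0,0],[0,0,-0.01],0.4],
  [[0,0,0],[0,0,-0.02],0.4],
  [[0,0,0],[0,0,-0.025],0.4],
  [[0,0,0],[0,0,-0.025],0.4],
])

```text
time: 8.18
tool_pos: [0.5101, 0.2942, 0.1341]
tcp_rot: [-3.141, -0.001, 0.048]
ft_force: [-1.2, -1.2, 4.3]
finger_gap: 0.0549
gripper_force: 43.6
```

Emit:
apply_moves([
  [[0,0,0],[0,0,0],0.75],
  [[0,0,0],[0,0,0],1],
  [[0,0,0],[0,0,0],1],
  [[0,0,0],[0,0,0],1],
  [[0,0,0],[0,0,0.2],1],
  [[0,0,0],[0,0,0.6],1],
  [[0,0,0],[0,0,1],1],
])

```text
time: 9.05
tool_pos: [0.5097, 0.294, 0.2344]
tcp_rot: [3.141, 0.0, 0.048]
ft_force: [0.1, 0.5, 0.3]
finger_gap: 0.0855
gripper_force: 0.0
```

Emit:
apply_moves([
  [[0,0,0],[0,0,0.4],1],
  [[0,0,0],[0,0,0.9],1],
  [[0,0,0],[0,0,0.9],1],
])

```text
time: 9.43
tool_pos: [0.5104, 0.2944, 0.3274]
tcp_rot: [-3.139, -0.006, 0.048]
ft_force: [-0.5, -0.5, 0.1]
finger_gap: 0.0855
gripper_force: 0.0
```

Run:
```python
from h import *
s=snap('side');t=snap('top')
for n,p in(('s',s),('t',t)):
    print(n,[(np.round(d['location']).tolist(),round(d['score'],2),atz(p,d['location'],0.004).round(3).tolist()) for d in r.pinpoint('amber_bottle',p)])
    print(proj(p,(.51,.294,.004)),proj(p,(.51,.294,.124)))
S=r.read_state();print(S['joint_positions'],S['tool_pos'])
```

```text
s [([336.0, 283.0], 0.94, [0.395, 0.159, 0.004]), ([285.0, 319.0], 0.93, [0.506, 0.294, 0.004]), ([335.0, 217.0], 0.61, [0.4, -0.144, 0.004])]
[282.7501385  318.89344547] [281.10863396 275.10795184]
t [([195.0, 273.0], 0.62, [0.395, 0.15, 0.004]), ([134.0, 223.0], 0.59, [0.509, 0.293, 0.004]), ([324.0, 273.0], 0.56, [0.396, -0.143, 0.004])]
[133.34040318 222.4558597 ] [116.10441311 215.71382329]
[ 4.60963430e-01  3.74176532e-01  1.38021780e+00 -1.33702853e-05
  1.38944463e+00  1.98332589e+00] [0.50960719 0.29395885 0.32193767]
```

Emit:
apply_moves([
  [[0,0,0.055],[-0.09,-0.33,0],0.3],
  [[0,0,0.11],[-0.18,-0.66,0],0.3],
  [[0,0,0.167],[-0.28,-0.99,0],0.3],
  [[0,0,0.167],[-0.28,-0.99,0],0.3],
])

```text
time: 10.12
tool_pos: [0.4814, 0.1936, 0.3226]
tcp_rot: [-3.141, 0.001, 0.573]
ft_force: [0.1, 0.2, -0.2]
finger_gap: 0.0258
gripper_force: 0.0
```

Emit:
apply_moves([
  [[0,0,0.055],[-0.09,-0.33,0],0.3],
  [[0,0,0.11],[-0.18,-0.66,0],0.3],
  [[0,0,0.167],[-0.28,-0.99,0],0.3],
  [[0,0,0.167],[-0.28,-0.99,0],0.3],
])

```text
time: 10.62
tool_pos: [0.4537, 0.0952, 0.3229]
tcp_rot: [-3.141, 0.001, 1.096]
ft_force: [0.4, 0.0, -0.0]
finger_gap: 0.0257
gripper_force: 0.0
```

Emit:
apply_moves([
  [[0,0,0.055],[-0.09,-0.33,0],0.3],
  [[0,0,0.11],[-0.18,-0.66,0],0.3],
  [[0,0,0.167],[-0.28,-0.99,0],0.3],
  [[0,0,0.167],[-0.28,-0.99,0],0.3],
])

```text
time: 11.12
tool_pos: [0.4259, -0.0034, 0.323]
tcp_rot: [-3.141, -0.0, 1.619]
ft_force: [0.3, 0.0, -0.4]
finger_gap: 0.0257
gripper_force: 0.0
```

Emit:
apply_moves([
  [[0,0,0],[0.01,0.01,-0.3],0.3],
  [[0,0,0],[0.01,0.01,-0.7],0.3],
  [[0,0,0],[0.01,0.01,-1],0.3],
])

```text
time: 11.5
tool_pos: [0.427, -0.0006, 0.2216]
tcp_rot: [-3.14, -0.0, 1.617]
ft_force: [0.4, 0.2, -0.3]
finger_gap: 0.0257
gripper_force: 0.0
```

Emit:
apply_moves([
  [[0,0,0],[0,0,-0.2],0.3],
  [[0,0,0],[0,0,-0.4],0.3],
  [[0,0,0],[0,0,-0.55],0.3],
  [[0,0,0],[0,0,-0.71],0.3],
  [[0,0,0],[0,0,-0.71],0.3],
])

```text
time: 12.12
tool_pos: [0.4267, -0.0013, 0.1515]
tcp_rot: [-3.14, -0.0, 1.621]
ft_force: [-0.2, -0.3, 0.3]
finger_gap: 0.0258
gripper_force: 0.0
```

Run:
```python
from h import *
s=snap('side')
S=r.read_state();print(S['joint_positions'],S['tool_pos'],S['ft_force'])
cv2.imwrite('pics/hd.png',cv2.resize(s['img'][150:290,230:390,::-1],None,fx=4,fy=4))
```

```text
[-8.92311322e-02  2.36613985e-01  2.00168072e+00  1.02947555e-04
  9.04112592e-01 -1.39499467e-01] [ 0.42700385 -0.0014433   0.15224605] [ 0.89053877 -0.13415861  1.07901107]
```

View pics/hd.png

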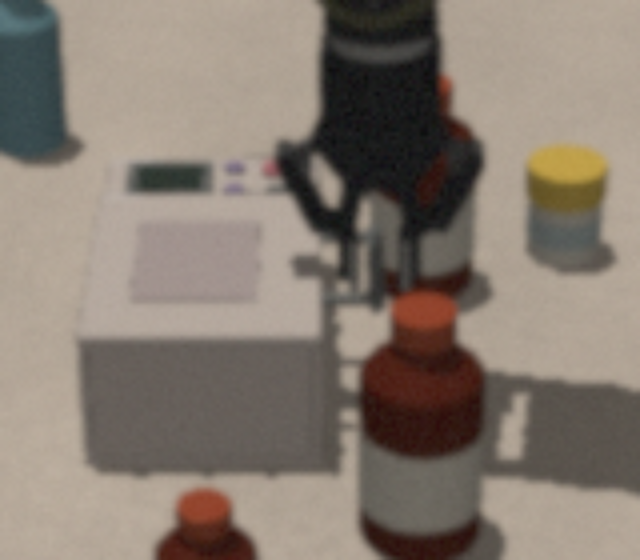

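The picture shows the two fingers either side of the bar (crop (375,265)), clear of the lid edge, so I close and begin the arc.

Emit:
apply_moves([
  [[0,0,0],[0,0,0],0],
  [[0,0,0],[0,0,0],0],
  [[0,0,0],[0,0,0],0],
  [[0,0,0],[0.004,0,0.09],0],
  [[0,0,0],[0.015,0,0.18],0],
  [[0,0,0],[0.015,0,0.18],0],
], squeeze=40)

```text
time: 12.92
tool_pos: [0.4297, -0.0016, 0.172]
tcp_rot: [3.136, -0.0, 1.622]
ft_force: [9.2, 4.0, -2.8]
finger_gap: 0.0094
gripper_force: 39.7
```

Emit:
apply_moves([
  [[0,0,0],[0.034,0,0.18],0],
  [[0,0,0],[0.085,0.004,0.36],0],
  [[0,0,0],[0.154,0.008,0.53],0],
  [[0,0,0],[0.24,0.012,0.7],0],
  [[0,0,0],[0.24,0.012,0.7],0],
])

```text
time: 13.55
tool_pos: [0.4545, -0.0005, 0.2422]
tcp_rot: [3.134, 0.0, 1.622]
ft_force: [18.9, 2.8, -12.9]
finger_gap: 0.0094
gripper_force: 39.8
```

Run:
```python
from h import *
s=snap('side')
S=r.read_state();print(S['joint_positions'],S['tool_pos'],S['ft_force'],S['finger_gap'])
cv2.imwrite('pics/hd2.png',cv2.resize(s['img'][100:290,190:390,::-1],None,fx=3,fy=3))
```

```text
[-8.20436706e-02  1.50326263e-01  1.85826806e+00  8.55770182e-04
  1.12605444e+00 -1.33183510e-01] [ 0.45416761 -0.0004884   0.24166166] [ 19.85959517   2.42311164 -12.45985932] 0.009162909990158145
```

View pics/hd2.png

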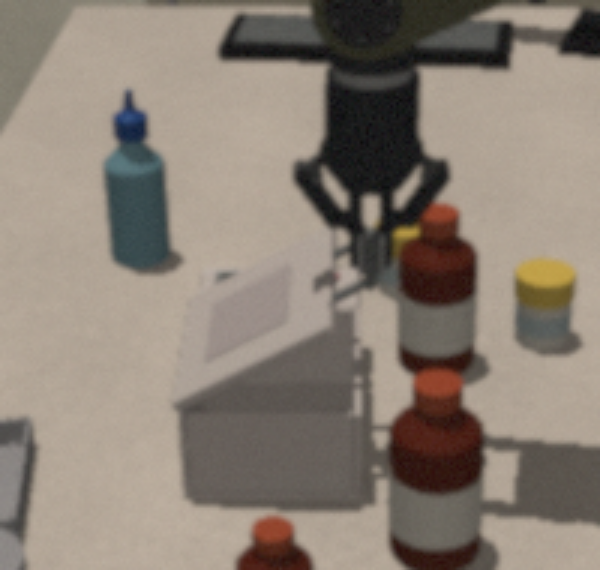

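The picture shows the lid half open (~0.5 rad) with the bar held at crop (370,255). The force says the bar wants to be about 4 mm further in +x, so I shift the arc.

Emit:
apply_moves([
  [[0,0,0],[0.14,0.005,0.154],0],
  [[0,0,0],[0.26,0.01,0.298],0],
  [[0,0,0],[0.39,0.02,0.429],0],
  [[0,0,0],[0.53,0.025,0.546],0],
  [[0,0,0],[0.53,0.025,0.546],0],
])

```text
time: 14.22
tool_pos: [0.5056, 0.0021, 0.2975]
tcp_rot: [3.14, -0.0, 1.622]
ft_force: [-13.0, 1.8, 17.6]
finger_gap: 0.0092
gripper_force: 42.0
```

Emit:
apply_moves([
  [[0,0,0],[0.134,0.008,0.13],0],
  [[0,0,0],[0.3,0.015,0.22],0],
  [[0,0,0],[0.47,0.025,0.29],0],
  [[0,0,0],[0.65,0.033,0.34],0],
  [[0,0,0],[0.65,0.033,0.34],0],
])

```text
time: 14.85
tool_pos: [0.5708, 0.0054, 0.3296]
tcp_rot: [3.14, -0.0, 1.622]
ft_force: [-1.2, 0.6, 3.6]
finger_gap: 0.0093
gripper_force: 41.2
```

Emit:
apply_moves([
  [[0,0,0],[0.18,0.009,0.04],0],
  [[0,0,0],[0.366,0.018,0.06],0],
  [[0,0,0],[0.55,0.028,0.06],0],
  [[0,0,0],[0.73,0.037,0.04],0],
  [[0,0,0],[0.82,0.04,0.02],0],
  [[0,0,0],[0.82,0.04,0.02],0],
])

```text
time: 15.6
tool_pos: [0.6524, 0.0093, 0.3317]
tcp_rot: [3.14, -0.0, 1.622]
ft_force: [1.3, 1.3, 3.4]
finger_gap: 0.0089
gripper_force: 40.4
```

Run:
```python
from h import *
s=snap('side')
S=r.read_state();print(S['joint_positions'],S['tool_pos'],S['ft_force'],S['finger_gap'])
cv2.imwrite('pics/hd3.png',cv2.resize(s['img'][70:290,150:390,::-1],None,fx=2.5,fy=2.5))
```

```text
[-4.19128067e-02  5.17563336e-01  1.15463959e+00  2.95308181e-04
  1.46793047e+00 -9.35153321e-02] [0.65215466 0.00933315 0.33164998] [2.47063631 2.5893483  3.60192905] 0.009068002057597006
```

View pics/hd3.png

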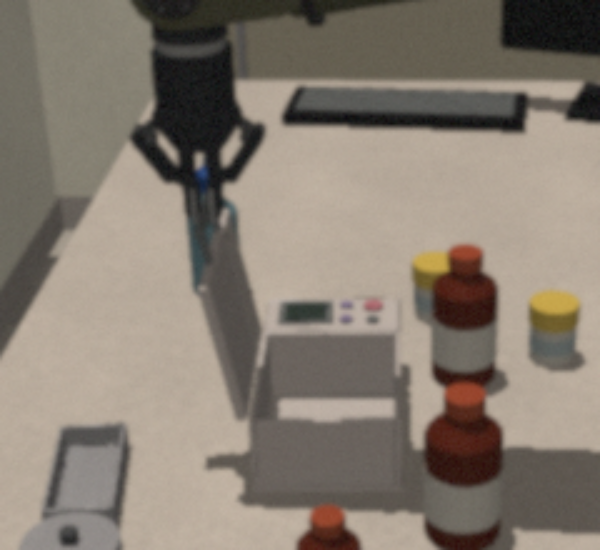

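The picture shows the lid past upright, leaning back with its bar still in the fingers (crop (205,215)). I nudge it a bit further, release and rise.

Emit:
apply_moves([
  [[0,0,0],[0.06,0.003,-0.015],0],
  [[0,0,0],[0.06,0.003,-0.015],0],
  [[0,0,0],[0.06,0.003,-0.015],0.3],
  [[0,0,0],[0.06,0.003,-0.015],0.3],
  [[0,0,0],[0.06,0.003,0.1],0.3],
  [[0,0,0],[0.06,0.003,0.4],0.3],
  [[0,0,0],[0.06,0.003,0.7],0.3],
  [[0,0,0],[0.06,0.003,0.7],0.3],
])

```text
time: 16.65
tool_pos: [0.6584, 0.0093, 0.4044]
tcp_rot: [3.137, 0.001, 1.622]
ft_force: [0.1, -0.5, -0.3]
finger_gap: 0.0259
gripper_force: 0.0
```

Run:
```python
from h import *
s=snap('side');t=snap('top')
S=r.read_state();print(S['joint_positions'],S['tool_pos'],S['ft_force'],S['finger_gap'])
for n,p in(('s',s),('t',t)):
  for q,z in(('pot',.0),('lid_handle',.27),('analyser_in',.006)):
    print(n,q,[(np.round(d['location']).tolist(),round(d['score'],2),atz(p,d['location'],z).round(3).tolist()) for d in r.pinpoint(q,p)])
m=cv2.inRange(cv2.cvtColor(t['img'],cv2.COLOR_RGB2HSV),(22,150,80),(35,255,255))
for c in cv2.findContours(m,0,2)[0]:
  if cv2.contourArea(c)>100: q=cv2.minEnclosingCircle(c);print(q,atz(t,q[0],.072),proj(s,atz(t,q[0],.072)))
```

```text
[-4.14306305e-02  5.13231038e-01  1.00553251e+00 -8.90126891e-05
  1.62286173e+00 -9.29169049e-02] [0.65824706 0.00932891 0.40097671] [ 1.19019028  0.70698779 -0.51453605] 0.025353815022678076
s pot [([367.0, 214.0], 0.93, [0.305, -0.17, 0.0]), ([325.0, 194.0], 0.71, [0.431, -0.292, 0.0])]
s lid_handle [([230.0, 156.0], 0.9, [0.655, 0.021, 0.27])]
s analyser_in [([282.0, 243.0], 0.9, [0.539, -0.0, 0.006])]
t pot [([344.0, 318.0], 0.82, [0.297, -0.186, 0.0]), ([385.0, 255.0], 0.81, [0.436, -0.283, 0.0])]
t lid_handle []
t analyser_in []
((350.7673034667969, 322.0880432128906), 14.090078353881836) [ 0.29533672 -0.18581956  0.072     ] [371.77955943 190.08660839]
((394.4473571777344, 255.9407958984375), 13.392202377319336) [ 0.43265192 -0.28352159  0.072     ] [324.45015344 174.05697369]
```

Emit:
apply_moves([
  [[0,0,-0.055],[-0.25,-0.33,0],0.3],
  [[0,0,-0.11],[-0.5,-0.65,0],0.3],
  [[0,0,-0.167],[-0.75,-0.98,0],0.3],
  [[0,0,-0.167],[-0.75,-0.98,0],0.3],
])

```text
time: 17.55
tool_pos: [0.5822, -0.0904, 0.4015]
tcp_rot: [3.141, 0.0, 1.093]
ft_force: [-0.3, -0.4, 0.1]
finger_gap: 0.0254
gripper_force: 0.0
```

Emit:
apply_moves([
  [[0,0,-0.055],[-0.25,-0.33,0],0.3],
  [[0,0,-0.11],[-0.5,-0.65,0],1],
  [[0,0,-0.167],[-0.75,-0.98,0],1],
  [[0,0,-0.167],[-0.75,-0.98,0],1],
])

```text
time: 18.05
tool_pos: [0.5077, -0.1878, 0.4011]
tcp_rot: [3.141, -0.0, 0.571]
ft_force: [-0.5, 0.9, -0.5]
finger_gap: 0.0778
gripper_force: 0.0
```

Emit:
apply_moves([
  [[0,0,-0.055],[-0.25,-0.33,-0.3],1],
  [[0,0,-0.11],[-0.5,-0.65,-0.6],1],
  [[0,0,-0.167],[-0.75,-0.98,-1],1],
  [[0,0,-0.167],[-0.75,-0.98,-1],1],
])

```text
time: 18.55
tool_pos: [0.4324, -0.2851, 0.2982]
tcp_rot: [-3.138, 0.004, 0.047]
ft_force: [1.3, 1.6, 0.4]
finger_gap: 0.0856
gripper_force: 0.0
```

Emit:
apply_moves([
  [[0,0,0],[0,0.01,-0.3],1],
  [[0,0,0],[0,0.01,-0.7],1],
  [[0,0,0],[0,0.01,-1],1],
  [[0,0,0],[0,0.01,-1],1],
])

```text
time: 19.05
tool_pos: [0.4341, -0.2825, 0.2]
tcp_rot: [-3.14, 0.002, 0.053]
ft_force: [0.2, -0.3, 0.2]
finger_gap: 0.0857
gripper_force: 0.0
```

Emit:
apply_moves([
  [[0,0,0],[0,0,-0.3],1],
  [[0,0,0],[0,0,-0.6],1],
  [[0,0,0],[0,0,-0.86],1],
  [[0,0,0],[0,0,-0.86],0.5],
  [[0,0,0],[0,0,-0.86],0.5],
  [[0,0,0],[0,0,-0.86],0.5],
  [[0,0,0],[0,0,-0.86],0.5],
  [[0,0,0],[0,0,-0.86],0.5],
], squeeze=40)

```text
time: 20.05
tool_pos: [0.4344, -0.2839, 0.1171]
tcp_rot: [3.14, -0.003, 0.049]
ft_force: [1.4, 1.6, 7.8]
finger_gap: 0.0564
gripper_force: 43.6
```

Emit:
apply_moves([
  [[0,0,0],[0,0,0],0.5],
  [[0,0,0],[0,0,0.05],0.5],
  [[0,0,0],[0,0,0.2],0.5],
  [[0,0,0],[0,0,0.5],0.5],
  [[0,0,0],[0,0,0.9],0.5],
  [[0,0,0],[0,0,0.9],0.5],
])

```text
time: 20.8
tool_pos: [0.4341, -0.2842, 0.2087]
tcp_rot: [3.138, -0.005, 0.049]
ft_force: [0.2, -0.1, -2.4]
finger_gap: 0.0571
gripper_force: 43.1
```

Emit:
apply_moves([
  [[0,0,0],[0.1,0,0.4],0.5],
  [[0,0,0],[0.25,0,0.9],0.5],
  [[0,0,0],[0.33,0.3,0.9],0.5],
  [[0,0,0],[0.33,0.6,0.9],0.5],
  [[0,0,0],[0.33,0.96,0.9],0.5],
])

```text
time: 21.42
tool_pos: [0.466, -0.1867, 0.2946]
tcp_rot: [-3.141, 0.001, 0.048]
ft_force: [0.7, -0.3, -1.7]
finger_gap: 0.0567
gripper_force: 43.9
```

Emit:
apply_moves([
  [[0,0,0],[0.16,0.45,0],0.5],
  [[0,0,0],[0.33,0.96,0],0.5],
])

```text
time: 21.68
tool_pos: [0.4993, -0.0904, 0.2948]
tcp_rot: [-3.142, 0.001, 0.048]
ft_force: [1.0, 0.3, -1.1]
finger_gap: 0.0565
gripper_force: 43.9
```

Emit:
apply_moves([
  [[0,0,0],[0.16,0.45,0],0.5],
  [[0,0,0],[0.28,0.8,0],0.5],
  [[0,0,0],[0.33,0.96,0],0.5],
  [[0,0,0],[0.33,0.96,0],0.5],
])

```text
time: 22.18
tool_pos: [0.5322, 0.0047, 0.2946]
tcp_rot: [3.142, 0.001, 0.05]
ft_force: [-0.2, -1.0, -2.0]
finger_gap: 0.0567
gripper_force: 43.9
```

Run:
```python
from h import *
s=snap('side')
S=r.read_state();print(S['joint_positions'],S['tool_pos'],S['ft_force'],S['finger_gap'])
cv2.imwrite('pics/pp.png',cv2.resize(s['img'][70:290,170:390,::-1],None,fx=2.7,fy=2.7))
```

```text
[-6.13528614e-02  2.68024646e-01  1.58356591e+00 -3.04562822e-04
  1.29060566e+00  1.46079920e+00] [0.5321177  0.00393053 0.29474549] [ 0.47352707 -0.1386984  -1.16753489] 0.0572082977784578
```

View pics/pp.png

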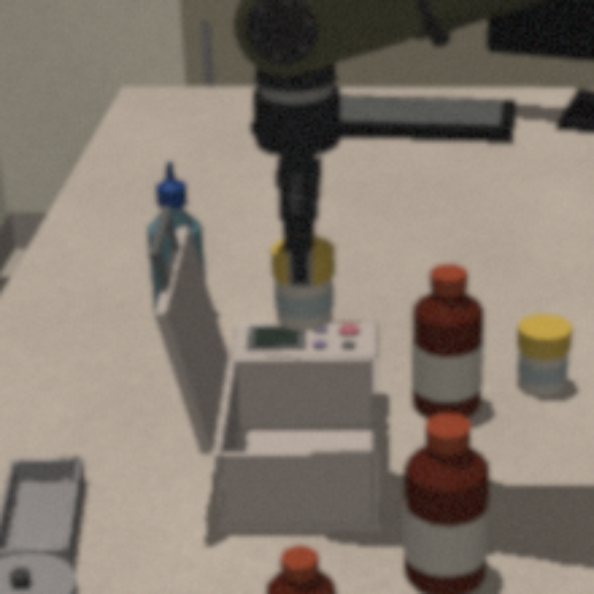

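The picture shows the pot upright in the grip above the open chamber (crop (303,285)), and the lid holding past upright. I lower it in.

Emit:
apply_moves([
  [[0,0,0],[0,0,-0.3],0.5],
  [[0,0,0],[0,0,-0.65],0.5],
  [[0,0,0],[0,0,-0.95],0.5],
  [[0,0,0],[0,0,-1],0.5],
  [[0,0,0],[0,0,-1],0.5],
])

```text
time: 22.85
tool_pos: [0.5325, 0.0037, 0.1958]
tcp_rot: [3.141, -0.001, 0.048]
ft_force: [0.1, 0.4, -1.5]
finger_gap: 0.0567
gripper_force: 43.8
```

Emit:
apply_moves([
  [[0,0,0],[0,0,-0.2],0.5],
  [[0,0,0],[0,0,-0.4],0.5],
  [[0,0,0],[0,0,-0.55],0.5],
  [[0,0,0],[0,0,-0.63],0.5],
  [[0,0,0],[0,0,-0.68],0.5],
  [[0,0,0],[0,0,-0.68],0.5],
])

```text
time: 23.6
tool_pos: [0.5324, 0.0044, 0.1271]
tcp_rot: [3.142, -0.0, 0.048]
ft_force: [-0.1, 0.2, -1.2]
finger_gap: 0.0568
gripper_force: 43.8
```

Emit:
apply_moves([
  [[0,0,0],[0,0,-0.01],0.5],
  [[0,0,0],[0,0,-0.02],0.5],
  [[0,0,0],[0,0,-0.03],0.5],
  [[0,0,0],[0,0,-0.035],0.5],
  [[0,0,0],[0,0,-0.035],0.5],
])

```text
time: 24.22
tool_pos: [0.5323, 0.0044, 0.1235]
tcp_rot: [-3.142, -0.0, 0.048]
ft_force: [0.1, -0.8, -1.3]
finger_gap: 0.0566
gripper_force: 43.8
```

Emit:
apply_moves([
  [[0,0,0],[0,0,-0.008],0.5],
  [[0,0,0],[0,0,-0.015],0.5],
  [[0,0,0],[0,0,-0.015],0.5],
])

```text
time: 24.6
tool_pos: [0.5326, 0.0044, 0.1231]
tcp_rot: [3.142, -0.001, 0.048]
ft_force: [-5.5, -0.3, 12.7]
finger_gap: 0.0565
gripper_force: 45.4
```

Contact. Release and rise.

Emit:
apply_moves([
  [[0,0,0],[0,0,0.005],0.75],
  [[0,0,0],[0,0,0.005],1],
  [[0,0,0],[0,0,0.005],1],
  [[0,0,0],[0,0,0.005],1],
  [[0,0,0],[0,0,0.2],1],
  [[0,0,0],[0,0,0.6],1],
  [[0,0,0],[0,0,1],1],
])

```text
time: 25.48
tool_pos: [0.5322, 0.0044, 0.223]
tcp_rot: [-3.141, 0.001, 0.048]
ft_force: [0.5, 0.4, 0.6]
finger_gap: 0.0855
gripper_force: 0.0
```

Emit:
apply_moves([
  [[0,0,0],[0,0,0.4],1],
  [[0,0,0],[0,0,1],1],
  [[0,0,0],[-0.4,-0.3,1],1],
  [[0,0,0],[-0.8,-0.6,1],1],
])

```text
time: 25.98
tool_pos: [0.4513, -0.0561, 0.3223]
tcp_rot: [3.141, -0.001, 0.049]
ft_force: [0.8, -1.2, 0.4]
finger_gap: 0.0855
gripper_force: 0.0
```

Emit:
apply_moves([
  [[0,0,0],[-0.2,-0.4,0],1],
  [[0,0,0],[-0.3,-0.9,0],1],
  [[0,0,0],[-0.3,-0.9,0],1],
])

```text
time: 26.35
tool_pos: [0.4216, -0.1479, 0.3221]
tcp_rot: [3.141, -0.0, 0.045]
ft_force: [-0.0, 0.1, -0.3]
finger_gap: 0.0855
gripper_force: 0.0
```

Run:
```python
from h import *
s=snap('side');t=snap('top')
a=np.hstack([s['img'][130:350,130:350],t['img'][80:300,90:310]])[:,:,::-1]
cv2.imwrite('pics/end.png',cv2.resize(a,None,fx=1.8,fy=1.8))
print(r.read_state()['ft_force'])
```

```text
[ 0.33131864  0.47655061 -0.58196816]
```

View pics/end.png

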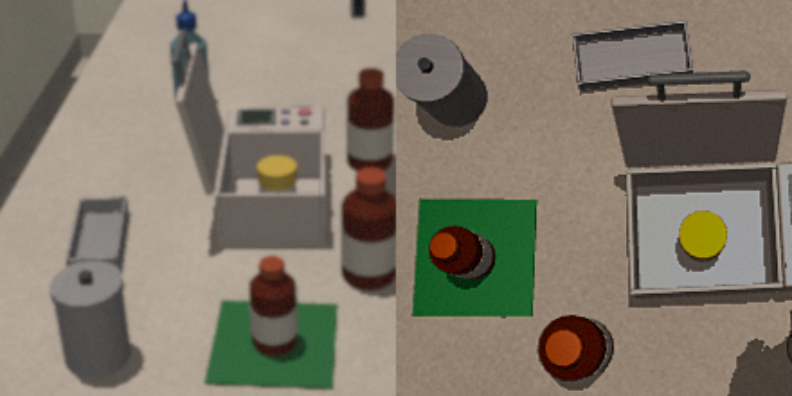

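The final picture shows the bottle upright on the mat (crop (275,310)), the lid back past upright, the pot upright in the chamber (crop (703,235)), and the bystanders undisturbed.

```bash
python3 -c "
from plant import r
print(r.hand_in())"
```

```text
the job is handed in; nothing more can be done
None
```

I've handed the job in at about 26 s of robot time: the amber bottle stands upright on the mat, the lid is open past upright and staying there, and the pot stands upright in the chamber, though the hand-in gave no verdict.

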